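# Pack the serving tools into their cut-out tray and clip the pin over them

## Task

The serving tools are to go back to the kitchen in their tool tray. Unclip the rolling pin from the two sprung forks of the tray and lay it aside, put every tool that lies about on the sideboard into the cut-out that matches its outline so that it lies flat on the pocket's floor, and then, with all of them in, press the pin down into both forks again until the jaws have sprung shut over it, so that it holds the handles down. Leave the buns, the jam jar and the mug standing as they are.

Things in the scene. Friction and masses are not known exactly. Their poses are not given: they have to be found in the camera images.
- tool_tray: Fixed wooden tool tray, 172 (x) x 252 (y) mm, on short feet in the woven bread tray. Origin: its middle at the underside of the feet, 5 mm above the sideboard; z up. Flat face 43 mm above the origin; four tool-shaped pockets, floors at 28 mm, 2.5 mm of play at the sides, 3 mm at the ends, edges chamfered 1.8 mm. A seated handle stands 13 mm proud of the face. A steel fork stands at each y end
- pin: Slim wooden rolling pin, a plain round rod of 20 mm diameter, 244 mm long, 90 g. Origin: its centre; y is its long axis. It starts clipped in the tray's two forks, across the middle of the tray along the tray's y. It can lie on the sideboard, for example to the right of the woven tray, 8 cm clear of the fork; it rolls only when pushed. Either end may go to either side
- pin_seat (a point): Where the pin's centre is when it is home in both forks: 67.5 mm above the tray's origin, 24.5 mm above the face; the pin then lies along the tray's y, 1.5 mm above the handles
- jaw_left (a joint): Sprung hinged jaw of the fork at the tray's y = +113 mm: 0 rad shut, grows as it swings out to the tray's +x, stop at 0.5; the pin passes at about 0.15. Each fork is 12 mm wide (y), x from -20 to +20 mm, up to 47 mm above the face, open at the top, fixed prong at -x, jaw at +x. Pressing the pin straight down past both jaws takes about 10 N in all, pulling it straight up about 5 to 10 N
- jaw_right (a joint): The same jaw of the fork at the tray's y = -113 mm
- wheel: Pastry wheel, 136 mm long, about 110 g. Frame: x runs along the tool from the handle towards the head, z up; the origin lies on the underside, under the middle of the grip. Dark wooden handle 18 mm wide, 28 mm high, from x = -46 to x = +34 mm; the head is a thin round steel disc of 56 mm diameter with its centre at x = +62 mm and a 16 mm hub
- server: Cake server, 140 mm long, about 110 g. Frame: x runs along the tool from the handle towards the head, z up; the origin lies on the underside, under the middle of the grip. Dark wooden handle 18 mm wide, 28 mm high, from x = -46 to x = +34 mm; the head is a 4 mm steel blade, widest (52 mm) at x = +44 mm, tapering to a blunt tip at x = +94 mm
- turner: Turner, 140 mm long, about 110 g. Frame: x runs along the tool from the handle towards the head, z up; the origin lies on the underside, under the middle of the grip. Dark wooden handle 18 mm wide, 28 mm high, from x = -46 to x = +34 mm; the head is a 4 mm rectangular steel blade 52 mm wide, x = +36 to +94 mm, with three slots
- palette: Palette knife, 140 mm long, about 110 g. Frame: x runs along the tool from the handle towards the head, z up; the origin lies on the underside, under the middle of the grip. Dark wooden handle 18 mm wide, 28 mm high, from x = -46 to x = +34 mm; the head is a narrow 4 mm steel blade 28 mm wide with a rounded tip, x = +34 to +94 mm
- wheel_head (a point): Point on the underside of the wheel's head, 80 mm from the wheel's origin along its x
- wheel_pocket (a point): Point on the floor of the wheel's pocket where the wheel's origin comes to lie (axes as the tray's): tray x -24, y +72 mm, the head to the tray's +x
- wheel_pocket_head (a point): Point on the floor of the wheel's pocket where the wheel's head point comes to lie, 80 mm from the former
- server_head (a point): Point on the underside of the server's head, 80 mm from the server's origin along its x
- server_pocket (a point): Point on the floor of the server's pocket where the server's origin comes to lie (axes as the tray's): tray x +24, y +24 mm, the head to the tray's -x
- server_pocket_head (a point): Point on the floor of the server's pocket where the server's head point comes to lie, 80 mm from the former
- turner_head (a point): Point on the underside of the turner's head, 80 mm from the turner's origin along its x
- turner_pocket (a point): Point on the floor of the turner's pocket where the turner's origin comes to lie (axes as the tray's): tray x -24, y -24 mm, the head to the tray's +x
- turner_pocket_head (a point): Point on the floor of the turner's pocket where the turner's head point comes to lie, 80 mm from the former
- palette_head (a point): Point on the underside of the palette's head, 80 mm from the palette's origin along its x
- palette_pocket (a point): Point on the floor of the palette's pocket where the palette's origin comes to lie (axes as the tray's): tray x +24, y -72 mm, the head to the tray's -x
- palette_pocket_head (a point): Point on the floor of the palette's pocket where the palette's head point comes to lie, 80 mm from the former
- jar_a: Jam jar, 60 mm wide, 70 mm high, behind the tools at the left; stands by
- mug: Green mug, 98 mm high, at the right beside a stack of plates (105 mm high); stands by
- bun_a: The loose one (nearer the robot's right) of two brioche buns, 64 mm wide, 50 mm high, behind the tool tray on the woven bread tray (about 400 x 335 mm, its rim 30 mm wide and 20 mm high); stands by

How it is judged (in metres and radians):
On the way, in this order (a step that is already met when the one before it is completed fails the run):
1. every tool that is there lies in its own pocket (distance between wheel and wheel_pocket below 0.006 m and distance between wheel_head and wheel_pocket_head below 0.007 m and distance between server and server_pocket below 0.006 m and distance between server_head and server_pocket_head below 0.007 m and distance between turner and turner_pocket below 0.006 m and distance between turner_head and turner_pocket_head below 0.007 m and distance between palette and palette_pocket below 0.006 m and distance between palette_head and palette_pocket_head below 0.007 m), for 0.2 s.
2. the pin is home in both forks, the jaws shut over it (distance between pin and pin_seat below 0.005 m and angle between the y axis of pin and the y axis of tool_tray, either way round below 0.05 rad and value of joint each of jaw_left, jaw_right below 0.06 rad), for 0.2 s.
At the end, for the whole second after the job is handed in: every tool present lies on the floor of its own pocket, the right way round (grip within 6 mm, head within 7 mm of its place); the pin is within 5 mm of its seat along the tray, both jaws shut (under 0.06 rad); all at rest (all of step 1 and all of step 2 and linear speed of each of wheel, server, turner, palette, pin below 0.02 m/s); the robot touches nothing.
It fails at once if the buns, the jam jar or the mug are shifted by over 4 cm or toppled (distance of any of jar_a, mug, bun_a from where it was at the start of the episode above 0.04 m or angle between any of jar_a, mug, bun_a's own z axis and vertical above 0.5 rad).
Of wheel, server, turner, palette only 3 to 4 are there at a start; the rules pass over those that are not, and their reading is None.
At some moment in a run one of wheel, server, turner may be knocked a few centimetres aside while the robot is not near it.
It also fails if it takes over 210 s, if anything falls off the work surface, if the arm or the gripper's body presses on something with over 40 N, if the wrist force passes 120 N, or if a joint passes its speed limit or range.

## Robot

A 6-joint arm with a two-finger parallel gripper is mounted at the origin on a cart in front of the work surface, level with it; the furniture and walls round the work are solid. World frame = base frame: x ahead of the robot, y to its left, z up, the work surface at z = 0. Lengths are in mm, angles in rad, forces in N, time in s.
With the tool pointing down it reaches from about 275 to 750 mm from the base axis. Payload 10.2 kg.
Tool frame: the origin (TCP) lies where the fingers leave the gripper's body, on its centre line; the fingertips stand 73 mm ahead of it and the grasp point (between the pads) lies 54 mm ahead of it; z points along the fingers, y is the line along which they close (so a half turn about z gives the same grasp; the last joint's range is limited). The gripper opens to 85 mm and grips with 20 to 120 N. Pads are 22 mm wide; open, the fingers measure 114 mm over their backs; the gripper's body (76 mm by 85 mm) begins 54 mm behind the grasp point. The pads swing forward as they close: fully open they stand 13 mm farther back than shut.
Start: joints at [1.125, 0.313, 1.498, -0, 1.331, -0.223], TCP at [116.017, 512.027, 303.894] pointing down, gripper open.
Joint ranges: [-2.94, 2.94], [-0.97, 2.17], [0.19, 2.56], [-1.23, 4.37], [0.02, 3.11], [-2.88, 2.88]. Speed limits (rad/s): [2.39, 2.39, 3.01, 3.14, 3.14, 3.14].

## Interface

Orientations are given as a unit quaternion [w, x, y, z].
In Python, from rig import ctrl gives the robot as it stands.
- The arm moves only by the shell command python3 -m creep 'ROWS' [OPENING] [FORCE]. ROWS is JSON, a list that holds one entry, the list of rows, each a list of 6 numbers: the shift along the world's x, y, z in units of 25 mm (1.0 is 25 mm), then the turn, a rotation vector about the world's x, y, z in units of 5 degrees (1.0 is 5 degrees). In form: [[[x, y, z, ax, ay, az], ...]]. A call has 1 to 20 rows; each row is the pose to reach, as a shift and turn from the pose commanded when the call began; what a row does not reach only later rows make up. A row lasts 1/12 s, in which the tool goes at most 41.7 mm and 7.16 degrees, less where a joint would pass 70% of its speed; a pose out of reach is approached as far as the arm can. A call with a gripper value outside its range is refused whole. OPENING is the finger opening in mm, from 0 to 85.4, set as the call begins (- or left out, the last holds). The fingers move at their own pace and stop on an object; FORCE is the grip in N (left out, the last holds). Time passes only in rows, so rows that repeat a pose let the fingers close. It gives the time, the measured TCP pose, the force, the opening and the grip force at its end, in the units of the state.
- ctrl.sense(): the state, without advancing time (a new reading comes with each control period).
- ctrl.capture(name): name is "side" or "top" or "wrist"; returns a dict with "image" (420x560x3 uint8, red, green, blue), "fx", "fy", "cx", "cy" (pixels), "R" (3x3) and "t" (3): a world point X has camera coordinates R X + t. Camera axes: x right, y down, z forward; pixel columns grow to the right and rows downward; lengths in mm; the calibration is good to about 2 mm. The wrist camera is an equidistant fisheye: a pixel r from the principal point sees the ray r / f radians off the axis. A picture is of the moment at which its call begins. There is no depth.
- ctrl.finish_job(): hands the job in; it is judged then, once.
The state is a dict: "time_s": time; "joints": joint angles; "dq": joint speeds; "tau": joint torques, N m; "eef_pos": TCP position; "ee_rot": TCP orientation; "force": force on the tool from outside, world axes, zero at the start; "wrist_torque": the same for the moment, N m; "grip_width": opening from 0.0 (shut) to 1.0 (fully open); "grip_force": force on a finger pad.
Only numpy, scipy, OpenCV 4.12 (cv2) and the standard library are available. Lean on these libraries where they do the work, as an engineer would, in place of code of your own. Each camera call takes 0.05 s, during which the arm holds its last target. There are 200 camera calls.

## Working session

There is one attempt and no reset: what is moved stays moved. The work goes in short steps, Python scripts to look and compute and a shell command to move; the robot and the scene stay as the last step left them, time stands still between calls to the robot, and variables do not carry over. Pictures are saved under pics/ and viewed, at most 14 in all, crops included, and the job is handed in when it is done.

```bash
mkdir -p pics; ls; python3 - <<'E'
from rig import ctrl
import cv2
s=ctrl.sense();print(s)
for n in("top","side"):
    c=ctrl.capture(n);print(n,c["fx"],c["fy"],c["cx"],c["cy"],c["R"],c["t"])
    cv2.imwrite(f"pics/{n}0.png",cv2.cvtColor(c["image"],cv2.COLOR_RGB2BGR))
E
```

```text
pics
{'time_s': 0.0, 'joints': array([ 1.12459817e+00,  3.13477892e-01,  1.49844286e+00,  1.40916094e-05,
        1.33100162e+00, -2.23392622e-01]), 'dq': array([ 2.03921209e-04, -2.28755436e-03, -6.10856139e-04, -1.51833708e-04,
       -1.78715344e-04, -5.47845052e-05]), 'tau': array([-1.05491807e-03, -4.12265146e+01, -2.59737647e+01, -2.39760302e-04,
        4.21865378e-03,  9.95796086e-06]), 'eef_pos': array([115.9404837 , 511.86966687, 303.31856553]), 'ee_rot': array([-2.24920459e-04,  1.11174126e-01,  9.93800720e-01, -6.25697810e-04]), 'force': array([-0.28999936,  0.60015355, -0.0897833 ]), 'wrist_torque': array([0.00015544, 0.03876981, 0.03856474]), 'grip_force': 0.0, 'grip_width': 1.0027141755087567}
top 458.6754848067337 458.6754848067337 279.73597425468546 202.86574178609064 [[-0.02919409 -0.99937887 -0.01973794]
 [-0.99652624  0.03064017 -0.07743795]
 [ 0.07799462  0.01740864 -0.99680177]] [ 115.96739192  596.58954273 1412.48412661]
side 494.1356735904886 494.1356735904886 275.43977960586125 203.0693034343856 [[ 0.98024598 -0.19586906 -0.02744306]
 [-0.10288675 -0.38649174 -0.91653612]
 [ 0.16891455  0.90125437 -0.39900931]] [-548.2783993   160.04255758 1116.15080927]
```

View pics/top0.png

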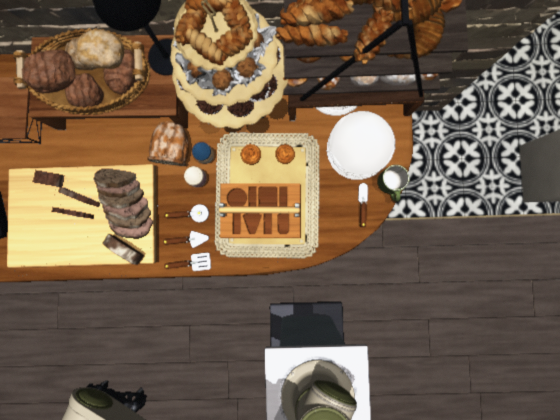

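View pics/side0.png

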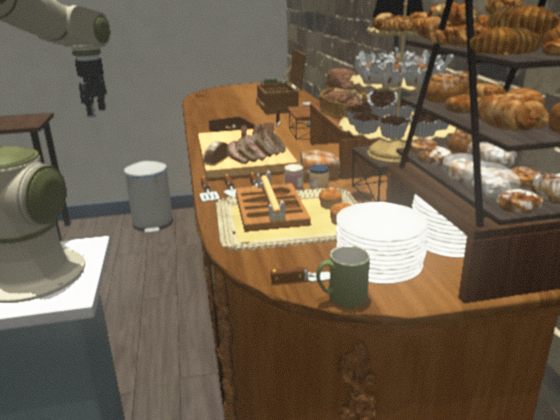

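```bash
cat > h.py <<'E'
import numpy as np, cv2
from rig import ctrl
def cap(n,save=None):
    c=ctrl.capture(n); c["name"]=n
    if save: cv2.imwrite(f"pics/{save}.png",cv2.cvtColor(c["image"],cv2.COLOR_RGB2BGR))
    return c
def ray(c,uv):
    uv=np.atleast_2d(np.asarray(uv,float)); x=(uv[:,0]-c["cx"])/c["fx"]; y=(uv[:,1]-c["cy"])/c["fy"]
    if c["name"]=="wrist":
        r=np.hypot(x,y)+1e-12; d=np.c_[np.sin(r)*x/r,np.sin(r)*y/r,np.cos(r)]
    else: d=np.c_[x,y,np.ones(len(x))]
    R=np.array(c["R"]); return -R.T@np.array(c["t"]), d@R
def cast(c,uv,z):
    o,d=ray(c,uv); return (o+d*((z-o[2])/d[:,2])[:,None])[:,:2]
def proj(c,P):
    q=np.atleast_2d(P)@np.array(c["R"]).T+np.array(c["t"])
    if c["name"]=="wrist":
        h=np.hypot(q[:,0],q[:,1])+1e-9; r=np.arctan2(h,q[:,2])/h; x,y=q[:,0]*r,q[:,1]*r
    else: x,y=q[:,0]/q[:,2],q[:,1]/q[:,2]
    return np.c_[x*c["fx"]+c["cx"],y*c["fy"]+c["cy"]]
def yaw():  # angle of tool y axis, deg
    from scipy.spatial.transform import Rotation as Ro
    q=ctrl.sense()["ee_rot"]; v=Ro.from_quat([q[1],q[2],q[3],q[0]]).as_matrix()
    return np.degrees(np.arctan2(v[1,1],v[0,1])), v[:,2]
E
python3 - <<'E'
from h import *
c=cap("top")
for n,p,z in [("pinL",(219,211),72),("pinR",(303,211),72),("tc1",(222,183),48),("tc2",(301,184),48),("tc3",(222,239),48),("tc4",(301,239),48),
 ("wh",(200,213),14),("wgrip",(175,215),28),("sgrip",(175,241),28),("shead",(198,240),4),("tgrip",(178,264),28),("thead",(202,262),4),("phead",(363,191),4),("pgrip",(363,213),28),("mug",(394,179),98),("jar",(193,177),70),("rimL",(217,195),20),("rimR",(318,195),20),("rimNear",(262,257),20)]:
    print(n,cast(c,p,z)[0].round())
w=cap("wrist","w0");print(w["fx"],w["cx"],w["cy"],w["R"],-np.array(w["R"]).T@w["t"])
print(yaw())
E
```

```text
pinL [577. 282.]
pinR [569.  28.]
tc1 [665. 275.]
tc2 [654.  30.]
tc3 [492. 278.]
tc4 [485.  36.]
wh [576. 351.]
wgrip [571. 427.]
sgrip [490. 428.]
shead [491. 361.]
tgrip [419. 419.]
thead [422. 349.]
phead [ 631. -167.]
pgrip [ 560. -160.]
mug [ 655. -244.]
jar [684. 360.]
rimL [631. 295.]
rimR [621. -23.]
rimNear [433. 158.]
325.19226210127806 279.0882089255141 215.95882481374503 [[ 0.22065139  0.97535218 -0.0010435 ]
 [ 0.93306283 -0.21077252  0.29149392]
 [ 0.28408929 -0.06529219 -0.95657211]] [ 42.79942952 528.69634823 373.40837695]
(np.float64(77.23515429520116), array([-3.04823056e-04, -6.74129173e-04, -9.99999726e-01]))
```

View pics/w0.png

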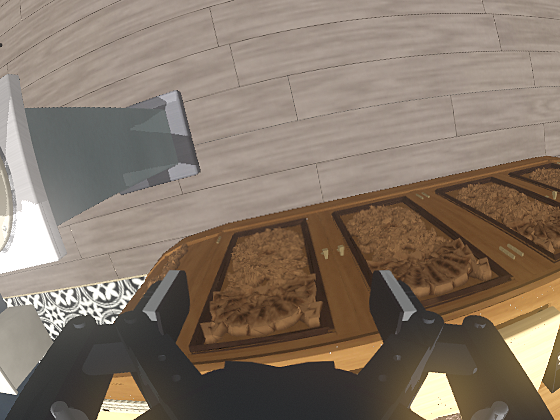

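```bash
python3 -m creep '[[[18.4,-16,0,0,0,-15.8],[18.4,-16,0,0,0,-15.8],[18.4,-16,0,0,0,-15.8],[18.4,-16,0,0,0,-15.8],[18.4,-16,0,0,0,-15.8],[18.4,-16,0,0,0,-15.8],[18.4,-16,0,0,0,-15.8],[18.4,-16,0,0,0,-15.8],[18.4,-16,0,0,0,-15.8],[18.4,-16,0,0,0,-15.8],[18.4,-16,0,0,0,-15.8],[18.4,-16,0,0,0,-15.8],[18.4,-16,0,0,0,-15.8],[18.4,-16,0,0,0,-15.8],[18.4,-16,0,0,0,-15.8],[18.4,-16,0,0,0,-15.8],[18.4,-16,0,0,0,-15.8],[18.4,-16,0,0,0,-15.8],[18.4,-16,0,0,0,-15.8],[18.4,-16,0,0,0,-15.8]]]'; python3 -c "
from h import *
cap('wrist','w1');print(yaw(),ctrl.sense()['joints'])"
```

```text
time_s: 1.87
eef_pos: [575.4, 112.9, 304.2]
ee_rot: [0.0, 0.717, 0.697, 0.0]
force: [-0.9, 0.1, 0.0]
grip_width: 1.001
grip_force: 0.0
(np.float64(-1.6924870794200704), array([ 3.56142160e-04,  6.12896145e-05, -9.99999935e-01])) [-6.03997318e-03  4.49431978e-01  1.30171442e+00  6.44896523e-05
  1.39009050e+00  2.34879071e-02]
```

View pics/w1.png

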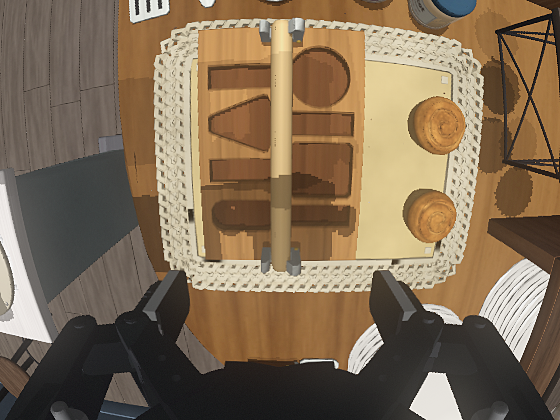

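```bash
python3 - <<'E'
from h import *
c=cap("wrist");im=c["image"];hsv=cv2.cvtColor(im,cv2.COLOR_RGB2HSV)
cv2.imwrite("pics/w1crop.png",cv2.cvtColor(cv2.resize(im[10:290,180:380],None,fx=2.1,fy=2.1,interpolation=cv2.INTER_CUBIC),cv2.COLOR_RGB2BGR))
for r in (50,75,95,125,150,170,215): print(r,[(u,tuple(int(k) for k in hsv[r,u])) for u in range(190,372,9)])
for p in [(199,30),(365,30),(196,258),(361,262)]: print(cast(c,p,48)[0].round(1))
for p in [(282,20),(282.5,271)]: print("pin",cast(c,p,72.5)[0].round(1))
E
```

```text
50 [(190, (22, 49, 212)), (199, (16, 137, 198)), (208, (16, 136, 206)), (217, (16, 137, 194)), (226, (16, 136, 197)), (235, (16, 135, 208)), (244, (16, 137, 199)), (253, (16, 137, 209)), (262, (16, 137, 209)), (271, (19, 106, 164)), (280, (23, 76, 242)), (289, (20, 99, 212)), (298, (16, 137, 212)), (307, (14, 147, 80)), (316, (12, 144, 92)), (325, (16, 148, 76)), (334, (15, 149, 147)), (343, (16, 137, 195)), (352, (16, 140, 204)), (361, (16, 137, 203)), (370, (22, 41, 223))]
75 [(190, (21, 80, 157)), (199, (16, 139, 182)), (208, (14, 122, 75)), (217, (13, 146, 131)), (226, (14, 150, 136)), (235, (13, 149, 130)), (244, (12, 152, 139)), (253, (13, 152, 136)), (262, (13, 152, 129)), (271, (19, 110, 163)), (280, (20, 91, 232)), (289, (19, 104, 191)), (298, (13, 146, 129)), (307, (13, 151, 120)), (316, (13, 145, 128)), (325, (13, 150, 124)), (334, (13, 151, 140)), (343, (13, 149, 142)), (352, (16, 139, 195)), (361, (16, 136, 207)), (370, (21, 83, 228))]
95 [(190, (21, 99, 154)), (199, (15, 138, 179)), (208, (16, 139, 184)), (217, (16, 139, 192)), (226, (16, 139, 198)), (235, (16, 136, 206
[... 1658 characters left out ...]
 (325, (13, 150, 122)), (334, (13, 147, 135)), (343, (13, 149, 135)), (352, (15, 145, 171)), (361, (15, 147, 189)), (370, (22, 88, 218))]
215 [(190, (17, 99, 59)), (199, (22, 85, 220)), (208, (16, 132, 133)), (217, (13, 132, 93)), (226, (14, 137, 99)), (235, (13, 141, 98)), (244, (13, 141, 98)), (253, (13, 141, 94)), (262, (13, 146, 89)), (271, (19, 111, 129)), (280, (19, 107, 169)), (289, (18, 111, 140)), (298, (13, 147, 87)), (307, (13, 144, 92)), (316, (13, 143, 93)), (325, (13, 136, 90)), (334, (14, 141, 92)), (343, (14, 139, 99)), (352, (15, 144, 131)), (361, (22, 86, 220)), (370, (22, 87, 220))]
[499.4 286. ]
[666.7 281.7]
[479.4  41.4]
[665.1  31. ]
pin [582.6 282.8]
pin [576.2  35.9]
```

View pics/w1crop.png

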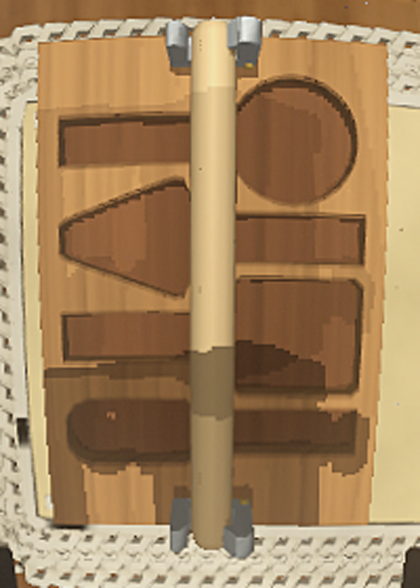

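```bash
python3 - <<'E'
from h import *
c=cap("wrist")
F=lambda p:(p[0]/2.1+180,p[1]/2.1+10)
pts=[((60,142),-74.3,72),((364,239.5),74.3,24),((64,338.5),-74.3,-24),((361.5,335),74.3,-24),((299,77),38,72+31.9),((300,204),38,72-31.9),((357.5,140),38+31.9,72),((60,243),-74.3,24),((38,42),-86,126),((388,42),86,126),((50,524),-86,-126),((385,525),86,-126)]
W=np.array([cast(c,F(p),48)[0] for p,_,_ in pts]);T=np.array([[a,b] for _,a,b in pts])
for k in (8,12):
    w,t=W[:k],T[:k];wc,tc=w.mean(0),t.mean(0)
    a=(w-wc)@[1,1j];b=(t-tc)@[1,1j];m=(a*b.conj()).sum()/(abs(b)**2).sum();th=np.angle(m)
    R=np.array([[np.cos(th),-np.sin(th)],[np.sin(th),np.cos(th)]])
    print(k,abs(m),np.degrees(th),wc-R@tc); print((w-wc-(t-tc)@R.T).round(1).tolist())
E
```

```text
8 0.9870961792490283 -1.5611964537069813 [579.4613886  160.03963222]
[[1.2, -0.1], [-2.6, 0.3], [0.7, -0.1], [-2.2, 1.5], [1.9, -1.4], [2.4, 0.2], [-1.9, 0.7], [0.4, -1.3]]
12 0.9897950167390585 -1.3392141506147992 [579.83335665 159.99733491]
[[1.1, 0.2], [-2.8, 0.1], [0.3, 0.3], [-2.7, 1.3], [2.0, -1.5], [2.2, 0.1], [-2.0, 0.5], [0.1, -0.9], [1.7, -2.0], [-2.2, -2.4], [-2.5, 3.3], [4.8, 1.2]]
```

```bash
python3 -m creep '[[[0.14,1.9,-1,0,0,0],[0.14,1.9,-2.5,0,0,0],[0.14,1.9,-4,0,0,0],[0.14,1.9,-5,0,0,0],[0.14,1.9,-6,0,0,0],[0.14,1.9,-6.6,0,0,0],[0.14,1.9,-7.1,0,0,0],[0.14,1.9,-7.1,0,0,0],[0.14,1.9,-7.1,0,0,0]]]' && python3 -m creep '[[[0,0,0,0,0,0],[0,0,0,0,0,0],[0,0,0,0,0,0],[0,0,0,0,0,0],[0,0,0,0,0,0],[0,0,0,0,0,0],[0,0,0,0,0,0],[0,0,0,0,0,0]]]' 0 60
```

```text
time_s: 2.77
eef_pos: [579.6, 159.7, 126.7]
ee_rot: [0.0, 0.718, 0.696, 0.0]
force: [0.7, -0.1, 0.9]
grip_width: 1.0
grip_force: 0.0
time_s: 3.43
eef_pos: [579.5, 159.6, 126.8]
ee_rot: [0.0, 0.718, 0.696, 0.0]
force: [-2.9, -1.0, 5.5]
grip_width: 0.216
grip_force: 58.6
```

```bash
python3 -m creep '[[[0,0,0,0,0,0],[0,0,0,0,0,0],[0,0,0,0,0,0],[0,0,0.24,0,0,0],[0,0,0.48,0,0,0],[0,0,0.48,0,0,0]]]' 45 && python3 -m creep '[[[0,0,0,0,0,0],[0,0,0,0,0,0],[0,0,0,0,0,0],[0,0,0,0,0,0],[0,0,0,0,0,0],[0,0,0,0,0,0]]]' 0 90 && python3 -m creep '[[[0,0,0.3,0,0,0],[0,0,0.6,0,0,0],[0,0,0.9,0,0,0],[0,0,1.2,0,0,0],[0,0,1.8,0,0,0],[0,0,2.5,0,0,0],[0,0,3.5,0,0,0],[0,0,4.5,0,0,0],[0,0,4.5,0,0,0]]]'; python3 -c "
from h import *
cap('wrist','w2')"
```

```text
time_s: 3.93
eef_pos: [580.1, 159.6, 140.0]
ee_rot: [0.001, 0.718, 0.696, 0.001]
force: [-0.2, 0.5, -0.1]
grip_width: 0.525
grip_force: 0.0
time_s: 4.43
eef_pos: [579.4, 159.5, 138.7]
ee_rot: [-0.0, 0.718, 0.696, -0.0]
force: [-2.4, -0.2, 5.5]
grip_width: 0.197
grip_force: 87.9
time_s: 5.18
eef_pos: [581.2, 159.7, 257.3]
ee_rot: [0.004, 0.718, 0.696, 0.004]
force: [0.4, 0.1, -0.6]
grip_width: 0.19
grip_force: 89.3
```

View pics/w2.png

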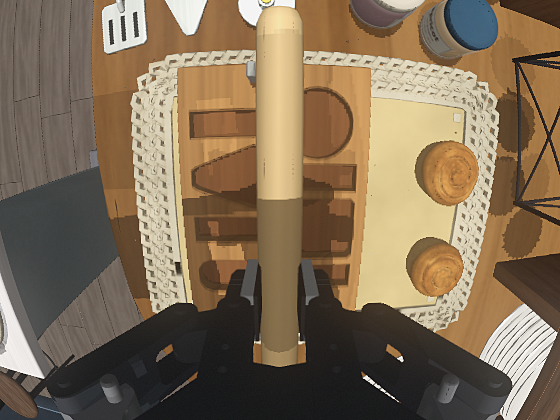

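```bash
python3 -m creep '[[[-0.4,-9.4,0,0,0,-17.7],[-0.4,-9.4,0,0,0,-17.7],[-0.4,-9.4,0,0,0,-17.7],[-0.4,-9.4,0,0,0,-17.7],[-0.4,-9.4,0,0,0,-17.7],[-0.4,-9.4,0,0,0,-17.7],[-0.4,-9.4,0,0,0,-17.7],[-0.4,-9.4,0,0,0,-17.7],[-0.4,-9.4,0,0,0,-17.7],[-0.4,-9.4,0,0,0,-17.7],[-0.4,-9.4,0,0,0,-17.7],[-0.4,-9.4,0,0,0,-17.7],[-0.4,-9.4,0,0,0,-17.7],[-0.4,-9.4,0,0,0,-17.7],[-0.4,-9.4,0,0,0,-17.7],[-0.4,-9.4,0,0,0,-17.7]]]' && python3 -m creep '[[[0,0,-1.5,0,0,0],[0,0,-3,0,0,0],[0,0,-4.5,0,0,0],[0,0,-5.5,0,0,0],[0,0,-6.2,0,0,0],[0,0,-6.6,0,0,0],[0,0,-6.8,0,0,0],[0,0,-6.9,0,0,0],[0,0,-6.9,0,0,0],[0,0,-6.9,0,0,0]]]'
```

```text
time_s: 6.57
eef_pos: [569.5, -75.5, 250.7]
ee_rot: [-0.0, 1.0, -0.002, -0.0]
force: [-0.3, 0.2, -0.8]
grip_width: 0.193
grip_force: 89.3
time_s: 7.4
eef_pos: [570.0, -75.6, 79.5]
ee_rot: [0.0, 1.0, -0.002, 0.001]
force: [-0.1, -0.2, -0.4]
grip_width: 0.19
grip_force: 89.3
```

```bash
python3 -m creep '[[[0,0,-0.06,0,0,0],[0,0,-0.12,0,0,0],[0,0,-0.14,0,0,0],[0,0,-0.14,0,0,0],[0,0,-0.14,0,0,0]]]'; python3 -m creep '[[[0,0,0,0,0,0]]]'; 
```

```text
time_s: 7.82
eef_pos: [569.9, -75.6, 76.4]
ee_rot: [0.0, 1.0, -0.002, 0.001]
force: [-3.1, 0.9, 10.2]
grip_width: 0.191
grip_force: 90.9
time_s: 7.9
eef_pos: [569.9, -75.6, 76.4]
ee_rot: [0.0, 1.0, -0.002, 0.001]
force: [-3.3, 0.8, 9.8]
grip_width: 0.193
grip_force: 90.9
```

```bash
python3 -m creep '[[[0,0,0,0,0,0],[0,0,0,0,0,0],[0,0,0,0,0,0],[0,0,0.5,0,0,0],[0,0,1.5,0,0,0],[0,0,3,0,0,0],[0,0,4.5,0,0,0],[-1,-1,6,0,0,0],[-2.4,-2.4,7,0,0,0],[-2.4,-3,7,0,0,0],[-2.4,-3,7,0,0,0],[-2.4,-3,7,0,0,0]]]' 42; python3 -c "
from h import *
cap('wrist','w3')"
```

```text
time_s: 8.9
eef_pos: [509.1, -151.5, 251.4]
ee_rot: [0.0, 1.0, -0.004, 0.001]
force: [0.2, 0.0, -0.3]
grip_width: 0.492
grip_force: 0.0
```

View pics/w3.png

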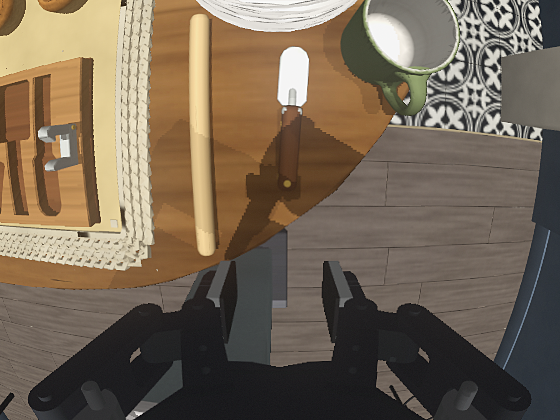

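```bash
python3 - <<'E'
from h import *
c=cap("wrist")
im=c["image"];g=cv2.cvtColor(im,cv2.COLOR_RGB2GRAY)
m=(g[40:110,270:320]>205).astype(np.uint8);n,l,s,ce=cv2.connectedComponentsWithStats(m);k=1+s[1:,4].argmax();print("blade",s[k],ce[k]+[270,40])
ys,xs=np.nonzero(l==k)
for a,p,z in [("tip",(294,46.5),4),("bladeC",ce[k]+[270,40],4),("end",(287.5,190),28),("endlow",(287.5,190),14),("front",(291.5,107),28),("pinA",(201,15),10),("pinB",(206,255),10),("rim",(130,240),20)]:
    print(a,cast(c,p,z)[0].round(1))
E
```

```text
blade [   9    6   32   60 1443] [294.68814969  74.70686071]
tip [ 655.8 -165.3]
bladeC [ 627.3 -165.8]
end [ 519.  -158.1]
endlow [ 515.9 -158.4]
front [ 594.7 -161.7]
pinA [691.1 -76.1]
pinB [445.8 -72.5]
rim [465.7   9.1]
```

```bash
python3 -m creep '[[[1.7,-0.38,-1,0,0,-0.49],[1.7,-0.38,-2.5,0,0,-0.49],[1.7,-0.38,-4,0,0,-0.49],[1.7,-0.38,-5.3,0,0,-0.49],[1.7,-0.38,-6.1,0,0,-0.49],[1.7,-0.38,-6.44,0,0,-0.49],[1.7,-0.38,-6.44,0,0,-0.49],[1.7,-0.38,-6.44,0,0,-0.49]]]' 60 && python3 -m creep '[[[0,0,0,0,0,0],[0,0,0,0,0,0],[0,0,0,0,0,0],[0,0,0,0,0,0],[0,0,0,0,0,0],[0,0,0,0,0,0],[0,0,0,0,0,0]]]' 0 60 && python3 -m creep '[[[0,0,0.5,0,0,0],[0,0,1.5,0,0,0],[0,0,3,0,0,0],[0,0,4.5,0,0,0],[0,0,5,0,0,0],[0,0,5,0,0,0],[0,0,5,0,0,0]]]';  python3 -c "
from h import *
cap('wrist','w4');print(yaw())"
```

```text
time_s: 9.67
eef_pos: [552.6, -159.6, 89.6]
ee_rot: [0.0, 1.0, -0.023, 0.0]
force: [-0.5, 0.4, 0.7]
grip_width: 0.704
grip_force: 0.0
time_s: 10.25
eef_pos: [552.4, -160.2, 90.1]
ee_rot: [0.0, 1.0, -0.024, 0.001]
force: [-1.3, 0.4, 6.2]
grip_width: 0.189
grip_force: 58.8
time_s: 10.83
eef_pos: [551.8, -159.9, 214.5]
ee_rot: [0.0, 1.0, -0.024, 0.0]
force: [-0.1, 0.6, -2.0]
grip_width: 0.191
grip_force: 58.7
(np.float64(-92.71755551794107), array([-1.41650923e-03,  7.35608018e-04, -9.99998726e-01]))
```

View pics/w4.png

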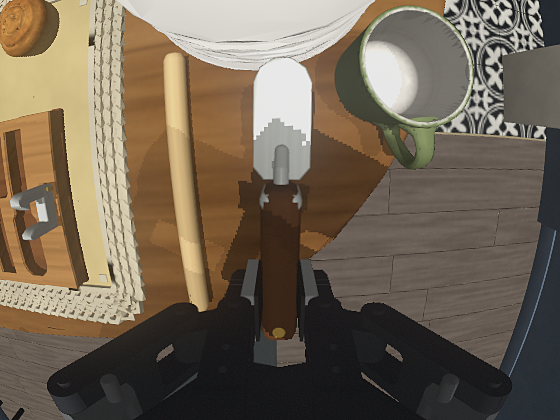

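```bash
python3 - <<'E'
from h import *
c=cap("wrist");s=ctrl.sense();p=s["eef_pos"];z=p[2]-89.9
print(p)
for a,q,h in [("tip",(283,57),4),("front",(281,183),28),("end",(279.5,340),28),("bladeL",(254,100),4),("bladeR",(311,100),4)]: 
    w=cast(c,q,z+h)[0]; print(a,w-p[:2])
E
python3 -m creep '[[[0,1,1.8,0,0,2],[0,2,1.8,0,0,4],[0,3,1.8,0,0,6],[0,4,1.8,0,0,8],[1,5,1.8,0,0,10],[1.5,6,1.8,0,0,12],[2,7,1.8,0,0,14],[2.38,8,1.8,0,0,16],[2.38,9,1.8,0,0,18.1],[2.38,9.89,1.8,0,0,18.1],[2.38,9.89,1.8,0,0,18.1],[2.38,9.89,1.8,0,0,18.1],[2.38,9.89,1.8,0,0,18.1],[2.38,9.89,1.8,0,0,18.1]]]' && python3 -m creep '[[[0,0,0,0,0,18.1],[0,0,0,0,0,18.1],[0,0,0,0,0,18.1],[0,0,0,0,0,18.1],[0,0,0,0,0,18.1],[0,0,0,0,0,18.1],[0,0,0,0,0,18.1],[0,0,0,0,0,18.1],[0,0,0,0,0,18.1],[0,0,0,0,0,18.1],[0,0,0,0,0,18.1],[0,0,0,0,0,18.1],[0,0,0,0,0,18.1],[0,0,0,0,0,18.1],[0,0,0,0,0,18.1]]]';python3 -c "
from h import *
cap('wrist','w5');print(yaw())"
```

```text
[ 551.44448649 -159.71858365  212.57793772]
tip [104.05454186  -6.50585993]
front [47.61253506 -2.80964476]
end [-32.77717006   1.56309466]
bladeL [83.8031154   8.15180004]
bladeR [ 82.60073809 -18.75578674]
time_s: 12.1
eef_pos: [611.2, 87.4, 257.1]
ee_rot: [-0.001, 0.72, 0.694, -0.001]
force: [0.5, 0.2, -2.1]
grip_width: 0.191
grip_force: 58.9
time_s: 13.35
eef_pos: [611.4, 87.2, 258.0]
ee_rot: [-0.001, 0.017, 1.0, 0.0]
force: [-0.1, 0.4, -1.1]
grip_width: 0.189
grip_force: 58.9
(np.float64(88.03857218753859), array([-1.14548922e-03,  5.53180630e-05, -9.99999342e-01]))
```

View pics/w5.png

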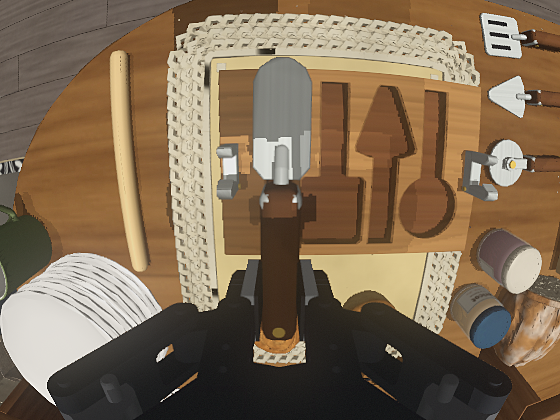

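```bash
cat >> h.py <<'E'
def seg(c,p,q,n=200):  # strong gray edges along a line p->q
    g=cv2.GaussianBlur(cv2.cvtColor(c["image"],cv2.COLOR_RGB2GRAY),(3,3),0).astype(np.float32)
    t=np.linspace(0,1,n);P=np.outer(1-t,p)+np.outer(t,q)
    v=cv2.remap(g,P[:,:1].astype(np.float32),P[:,1:].astype(np.float32),1).ravel();d=np.gradient(v)
    i=[k for k in range(2,n-2) if abs(d[k])==abs(d[k-4 if k>4 else 0:k+5]).max() and abs(d[k])*n/np.hypot(*(np.subtract(q,p)))>9]
    return [(P[k].round(1).tolist(),round(float(d[k]*n/np.hypot(*(np.subtract(q,p)))))) for k in i]
E
python3 - <<'E'
from h import *
c=cap("wrist");print(ctrl.sense()["eef_pos"],yaw()[0])
for a,p,q in [("th_w",(312,110),(360,110)),("th_end",(334,95),(334,60)),("wh_w",(415,120),(460,120)),("wh_end",(435,110),(435,70)),("tb_end",(335,220),(335,262)),("sh_end",(380,225),(380,262)),("sh_w",(355,220),(405,220)),("wheel_w",(390,207),(470,207)),("wheel_v",(428,170),(428,255)),("tip",(283,80),(283,40)),("blade_w",(240,100),(325,100)),("stip",(386,110),(386,70))]:
    print(a,seg(c,p,q))
E
```

```text
[611.4481754   87.21967719 258.38512157] 88.08596024786152
th_w [([319.7, 110.0], -16), ([342.9, 110.0], -17), ([347.2, 110.0], 23), ([350.6, 110.0], 12)]
th_end [([334.0, 83.2], -16), ([334.0, 81.8], 44), ([334.0, 81.3], 44), ([334.0, 69.5], 35)]
wh_w [([422.2, 120.0], -12), ([422.9, 120.0], -12), ([423.1, 120.0], -12), ([437.4, 120.0], -19), ([437.6, 120.0], -19), ([444.4, 120.0], 20), ([447.1, 120.0], 21)]
wh_end [([435.0, 92.7], -20), ([435.0, 92.5], -20), ([435.0, 90.7], 44), ([435.0, 90.5], 44), ([435.0, 90.3], 44), ([435.0, 79.6], 30), ([435.0, 79.4], 30), ([435.0, 79.2], 30)]
tb_end [([335.0, 237.3], -10), ([335.0, 243.2], 38), ([335.0, 254.4], 36)]
sh_end [([380.0, 237.3], -10), ([380.0, 237.5], -10), ([380.0, 237.6], -10), ([380.0, 242.3], 33), ([380.0, 242.5], 33), ([380.0, 242.7], 33), ([380.0, 253.3], 41), ([380.0, 253.4], 41), ([380.0, 253.6], 41), ([380.0, 253.8], 41)]
sh_w [([355.5, 220.0], -16), ([355.8, 220.0], -16), ([361.3, 220.0], 20), ([361.5, 220.0], 20), ([368.3, 220.0], -19), ([368.6, 220.0], -19), ([386.4, 220.0], -13), ([386.7, 220.0], -13), ([393.4, 220.0], 19), ([393.7, 220.0], 19), ([399.5, 220.0], -16), ([399.7, 220.0], -16)]
wheel_w [([393.6, 207.0], 18), ([398.4, 207.0], -16), ([446.3, 207.0], -16), ([454.3, 207.0], 23)]
wheel_v [([428.0, 229.4], -12), ([428.0, 237.5], 33)]
tip [([283.0, 58.7], -12), ([283.0, 58.5], -12), ([283.0, 58.3], -12), ([283.0, 56.7], 24), ([283.0, 56.5], 24), ([283.0, 54.7], 25), ([283.0, 54.5], 25), ([283.0, 54.3], 25), ([283.0, 40.8], -15), ([283.0, 40.6], -15), ([283.0, 40.4], -15)]
blade_w [([311.8, 100.0], 15), ([319.9, 100.0], -15)]
stip [([386.0, 87.5], -12), ([386.0, 87.3], -12), ([386.0, 84.7], 38), ([386.0, 84.5], 38), ([386.0, 84.3], 38), ([386.0, 73.6], 34), ([386.0, 73.4], 34), ([386.0, 73.2], 34)]
```

```bash
cat >> h.py <<'E'
def fit(W,T):
    W,T=np.array(W),np.array(T,float);wc,tc=W.mean(0),T.mean(0)
    a=(W-wc)@[1,1j];b=(T-tc)@[1,1j];m=(a*b.conj()).sum()/(abs(b)**2).sum();th=np.angle(m)
    R=np.array([[np.cos(th),-np.sin(th)],[np.sin(th),np.cos(th)]])
    return abs(m),np.degrees(th),wc-R@tc,(W-wc-(T-tc)@R.T)
E
python3 - <<'E'
from h import *
c=cap("wrist");C=lambda p,z=48:cast(c,p,z)[0]
# points on known tray lines: (pixel mids)
W=[C((335,81.5)),C((435,90.5)),C((335,243.2)),C((380,242.5)),(C((398.4,207))+C((454.3,207)))/2,C((386,84.5)),C((334,69.5)),C((335,254.4))]
T=[(-74.3,-24),(-74.3,72),(74.3,-24),(74.3,24),(38,72),(-74.3,24),(-86,-24),(86,-24)]
for w in (319.7,350.6),: print("turner handle mid",(C((w[0],110))+C((w[1],110)))/2)
print("wheel handle mid",(C((422.5,120))+C((447,120)))/2,"server h",(C((368.4,220))+C((393.5,220)))/2)
r=fit(W,T);print(r[0],r[1],r[2]);print(r[3].round(1).tolist())
p=ctrl.sense()["eef_pos"];z=p[2]-89.9
print("tip",C((283,56.5),z+4),"front",C((281,183),z+28),"end",C((279.5,340),z+28))
E
```

```text
turner handle mid [528.53391737 138.32878658]
wheel handle mid [534.39811564 233.20250111] server h [628.81882011 182.41281958]
0.9788333342413333 -0.6307576854706459 [578.00531817 161.08949227]
[[0.2, 0.8], [2.4, -0.6], [-1.9, 2.3], [-1.1, -1.4], [0.6, -2.7], [0.8, -1.4], [1.3, 0.1], [-2.2, 2.8]]
tip [505.79316691  92.82859444] front [562.38408908  89.9062169 ] end [642.26201643  86.67837559]
```

```bash
python3 -m creep '[[[0.08,-0.03,-1,0,0,0.22],[0.08,-0.03,-2,0,0,0.22],[0.08,-0.03,-3,0,0,0.22],[0.08,-0.03,-4,0,0,0.22],[0.08,-0.03,-4.3,0,0,0.22],[0.08,-0.03,-4.6,0,0,0.22],[0.08,-0.03,-4.8,0,0,0.22],[0.08,-0.03,-4.9,0,0,0.22],[0.08,-0.03,-5,0,0,0.22],[0.08,-0.03,-5,0,0,0.22]]]' ; python3 -m creep '[[[0,0,-0.15,0,0,0],[0,0,-0.2,0,0,0],[0,0,-0.3,0,0,0],[0,0,-0.3,0,0,0]]]'
```

```text
time_s: 14.33
eef_pos: [613.7, 86.5, 134.4]
ee_rot: [0.0, 0.005, 1.0, -0.0]
force: [-0.1, 0.3, -1.6]
grip_width: 0.191
grip_force: 58.8
time_s: 14.67
eef_pos: [613.4, 86.5, 126.0]
ee_rot: [-0.0, 0.005, 1.0, 0.0]
force: [0.2, 0.6, -1.4]
grip_width: 0.194
grip_force: 58.8
```

```bash
python3 -m creep '[[[0,0,-0.06,0,0,0],[0,0,-0.12,0,0,0],[0,0,-0.14,0,0,0],[0,0,-0.14,0,0,0]]]'; python3 -m creep '[[[0,0,0,0,0,0],[0,0,0,0,0,0],[0,0,0,0,0,0],[0,0,0,0,0,0]]]' 32; python3 -m creep '[[[0,0,0.3,0,0,0],[0,0,1,0,0,0],[0,0,2,0,0,0],[-1,0,4,0,0,0],[-1,0,5,0,0,0],[-1,0,5.5,0,0,0],[-1,0,5.5,0,0,0]]]' 32; python3 -c "
from h import *
cap('wrist','w6');print(yaw())"
```

```text
time_s: 15.0
eef_pos: [613.6, 86.5, 123.1]
ee_rot: [0.0, 0.005, 1.0, -0.0]
force: [-0.6, -0.5, 0.7]
grip_width: 0.189
grip_force: 59.1
time_s: 15.33
eef_pos: [613.5, 86.5, 122.9]
ee_rot: [0.0, 0.005, 1.0, -0.0]
force: [0.0, -0.1, -1.2]
grip_width: 0.376
grip_force: 0.0
time_s: 15.92
eef_pos: [589.2, 86.6, 265.3]
ee_rot: [0.004, 0.005, 1.0, -0.0]
force: [-0.2, -0.3, 0.5]
grip_width: 0.377
grip_force: 0.0
(np.float64(89.38721085608509), array([ 3.77190961e-03, -1.79372064e-04, -9.99992870e-01]))
```

View pics/w6.png

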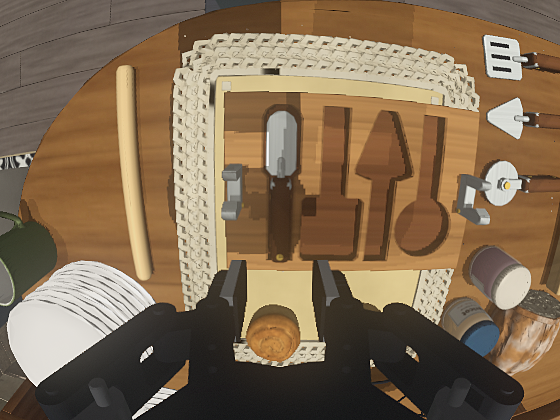

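```bash
python3 -m creep '[[[-1,1,1.6,0,0,-1.4],[-3.56,10.5,1.6,0,0,-17.9],[-3.56,10.5,1.6,0,0,-17.9],[-3.56,10.5,1.6,0,0,-17.9],[-3.56,10.5,1.6,0,0,-17.9],[-3.56,10.5,1.6,0,0,-17.9],[-3.56,10.5,1.6,0,0,-17.9],[-3.56,10.5,1.6,0,0,-17.9],[-3.56,10.5,1.6,0,0,-17.9],[-3.56,10.5,1.6,0,0,-17.9],[-3.56,10.5,1.6,0,0,-17.9],[-3.56,10.5,1.6,0,0,-17.9],[-3.56,10.5,1.6,0,0,-17.9],[-3.56,10.5,1.6,0,0,-17.9],[-3.56,10.5,1.6,0,0,-17.9],[-3.56,10.5,1.6,0,0,-17.9]]]' 60;  python3 -c "
from h import *
cap('wrist','w7');print(yaw())"
```

```text
time_s: 17.3
eef_pos: [499.5, 349.0, 299.7]
ee_rot: [-0.0, 0.707, 0.708, -0.001]
force: [0.0, 0.9, 0.0]
grip_width: 0.703
grip_force: 0.0
(np.float64(0.04174618257010113), array([-8.19771958e-04, -3.61156805e-04, -9.99999599e-01]))
```

View pics/w7.png

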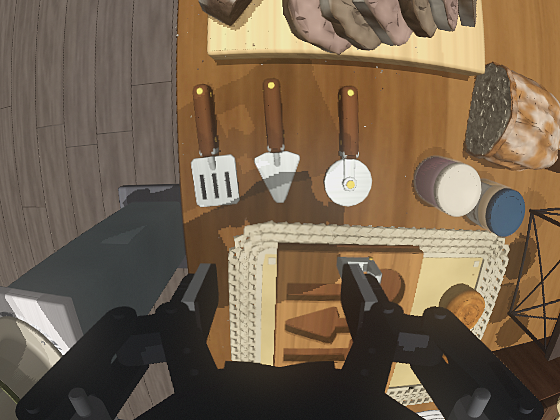

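```bash
cat > tools.py <<'E'
from h import *
c=cap("wrist");hsv=cv2.cvtColor(c["image"],cv2.COLOR_RGB2HSV);H,S,V=cv2.split(hsv)
print(ctrl.sense()["eef_pos"],yaw()[0])
def comps(m,amin):
    n,l,s,ce=cv2.connectedComponentsWithStats(m.astype(np.uint8)); return [(s[k].tolist(),ce[k].round(1).tolist()) for k in range(1,n) if s[k][4]>=amin]
roi=np.zeros_like(V,bool);roi[60:225,180:400]=1
print("dot",comps(roi&(H>20)&(H<35)&(S>140)&(V>140),4))
print("steel",comps(roi&(S<40)&(V>150),100))
print("handle",comps(roi&(S>100)&(V<125)&(H<14),150))
E
python3 tools.py
```

```text
[499.52431406 348.98439396 300.01820977] 0.006805614996638327
dot [([270, 87, 4, 2, 4], [271.5, 87.8])]
steel [([254, 151, 46, 28, 855], [276.2, 163.0]), ([191, 155, 48, 52, 1724], [214.3, 179.3]), ([324, 159, 48, 47, 1689], [347.6, 181.8]), ([270, 181, 21, 21, 240], [279.9, 191.8])]
handle [([263, 79, 21, 74, 903], [273.1, 118.5]), ([193, 84, 24, 73, 946], [204.4, 122.1]), ([337, 86, 22, 73, 659], [347.6, 123.0])]
```

```bash
python3 - <<'E'
from h import *
c=cap("wrist")
for n,e,d,hp,L,hz in [("turner",(199,84),(200,91),(217.5,206.5),94,4),("server",(270.5,78.5),(271.5,87.5),(283.5,203),94,4),("wheel",(348.5,86),(348.5,92),(347.5,206.3),90,12),("wheelc",(348.5,86),(348.5,92),(347.6,182),62,12)]:
    E_,D,Hh=[cast(c,*a)[0] for a in ((e,28),(d,28),(hp,hz))]
    u=(Hh-D)/np.linalg.norm(Hh-D);ln=(Hh-E_)@u
    print(n,"end",E_.round(1),"head",Hh.round(1),"ang",np.degrees(np.arctan2(u[1],u[0])).round(1),"len",ln.round(1),"orig from head",(Hh-L*u).round(1),"from end",(E_+46*u).round(1))
E
```

```text
turner end [414.6 464. ] head [426.  323.5] ang -85.5 len 140.9 orig from head [418.7 417.3] from end [418.2 418.2]
server end [489.8 467.1] head [503.8 327.7] ang -84.3 len 140.1 orig from head [494.5 421.2] from end [494.4 421.4]
wheel end [571.1 461.2] head [577.9 326.1] ang -87.0 len 135.3 orig from head [573.2 416. ] from end [573.5 415.3]
wheelc end [571.1 461.2] head [576.5 354.7] ang -87.0 len 106.6 orig from head [573.2 416.6] from end [573.6 415.3]
```

```bash
python3 -m creep '[[[1.5,1.5,0,0,0,0.6],[2.93,3.07,-1,0,0,0.6],[2.93,3.07,-2.5,0,0,0.6],[2.93,3.07,-4,0,0,0.6],[2.93,3.07,-5.5,0,0,0.6],[2.93,3.07,-6.8,0,0,0.6],[2.93,3.07,-7.6,0,0,0.6],[2.93,3.07,-8.1,0,0,0.6],[2.93,3.07,-8.42,0,0,0.6],[2.93,3.07,-8.42,0,0,0.6],[2.93,3.07,-8.42,0,0,0.6]]]' 60 && python3 -m creep '[[[0,0,0,0,0,0],[0,0,0,0,0,0],[0,0,0,0,0,0],[0,0,0,0,0,0],[0,0,0,0,0,0],[0,0,0,0,0,0],[0,0,0,0,0,0]]]' 0 60 && python3 -m creep '[[[0,0,0.5,0,0,0],[0,0,1.5,0,0,0],[0,0,3,0,0,0],[0,0,4.5,0,0,0],[0,0,6,0,0,0],[0,0,6.8,0,0,0],[0,0,6.8,0,0,0],[0,0,6.8,0,0,0]]]';  python3 -c "
from h import *
cap('wrist','w8');print(yaw())"
```

```text
time_s: 18.37
eef_pos: [573.3, 426.0, 91.3]
ee_rot: [0.0, 0.689, 0.725, 0.001]
force: [-0.0, 0.7, -0.0]
grip_width: 0.698
grip_force: 0.0
time_s: 18.95
eef_pos: [573.2, 426.0, 91.1]
ee_rot: [0.0, 0.689, 0.725, 0.001]
force: [0.2, -0.6, 5.3]
grip_width: 0.191
grip_force: 60.2
time_s: 19.62
eef_pos: [572.7, 425.8, 261.0]
ee_rot: [0.0, 0.689, 0.725, 0.001]
force: [-0.6, 0.1, -2.5]
grip_width: 0.189
grip_force: 59.4
(np.float64(2.8831204783353637), array([-1.52176433e-03, -7.43918888e-04, -9.99998565e-01]))
```

```bash
python3 -m creep '[[[-1.02,-7.7,0,0,0,17.1],[-1.02,-7.7,0,0,0,17.1],[-1.02,-7.7,0,0,0,17.1],[-1.02,-7.7,0,0,0,17.1],[-1.02,-7.7,0,0,0,17.1],[-1.02,-7.7,0,0,0,17.1],[-1.02,-7.7,0,0,0,17.1],[-1.02,-7.7,0,0,0,17.1],[-1.02,-7.7,0,0,0,17.1],[-1.02,-7.7,0,0,0,17.1],[-1.02,-7.7,0,0,0,17.1],[-1.02,-7.7,0,0,0,17.1],[-1.02,-7.7,0,0,0,17.1],[-1.02,-7.7,0,0,0,17.1],[-1.02,-7.7,0,0,0,17.1],[-1.02,-7.7,0,0,0,17.1]]]';  python3 -c "
from h import *
cap('wrist','w9');print(yaw())"
```

```text
time_s: 21.0
eef_pos: [547.1, 233.3, 259.4]
ee_rot: [-0.0, 0.015, 1.0, -0.0]
force: [0.5, 0.4, -1.3]
grip_width: 0.189
grip_force: 59.4
(np.float64(88.276479324511), array([-6.86035881e-04, -1.54432309e-04, -9.99999753e-01]))
```

View pics/w9.png

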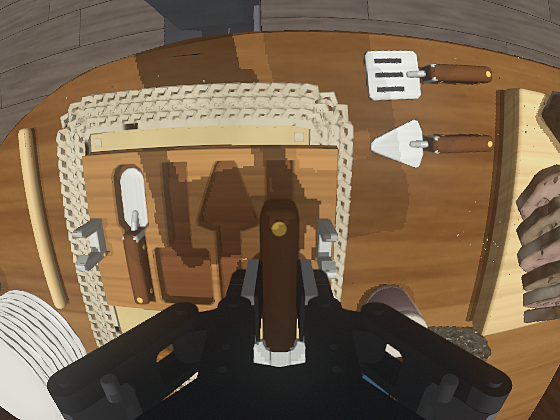

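```bash
python3 - <<'E'
from h import *
c=cap("wrist");p=ctrl.sense()["eef_pos"];z=p[2]-91.1
print(p)
for q in ((279,200),(279,229),(279.5,345)): print((cast(c,q,z+28)[0]-p[:2]).round(1))
for q in ((262,225),(298,225),(265,300),(298,300)): print((cast(c,q,z+28)[0]-p[:2]).round(1))
E
```

```text
[547.19800133 233.26244874 259.66678143]
[-41.6   1.4]
[-28.7   1.1]
[35.2 -0.6]
[-30.7  -6.2]
[-30.2   9.3]
[ 7.  -6.7]
[7.5 9. ]
```

```bash
python3 -m creep '[[[0,0,-1,0,0,0.05],[0,0,-2,0,0,0.05],[0,0,-3,0,0,0.05],[0,0,-4,0,0,0.05],[0,0,-4.4,0,0,0.05],[0,0,-4.6,0,0,0.05],[0,0,-4.75,0,0,0.05],[0,0,-4.75,0,0,0.05],[0,0,-4.75,0,0,0.05]]]' ; python3 -m creep '[[[0,0,-0.1,0,0,0],[0,0,-0.2,0,0,0],[0,0,-0.3,0,0,0],[0,0,-0.3,0,0,0],[0,0,-0.3,0,0,0]]]'; python3 -m creep '[[[0,0,-0.1,0,0,0],[0,0,-0.2,0,0,0],[0,0,-0.3,0,0,0],[0,0,-0.36,0,0,0],[0,0,-0.36,0,0,0]]]'
```

```text
time_s: 21.85
eef_pos: [547.8, 233.4, 142.4]
ee_rot: [0.001, 0.012, 1.0, 0.0]
force: [0.3, 0.1, -0.8]
grip_width: 0.188
grip_force: 59.4
time_s: 22.27
eef_pos: [547.2, 233.3, 133.5]
ee_rot: [-0.0, 0.012, 1.0, -0.0]
force: [-0.3, -0.8, -0.0]
grip_width: 0.188
grip_force: 59.4
time_s: 22.68
eef_pos: [547.2, 233.3, 124.3]
ee_rot: [-0.0, 0.012, 1.0, -0.0]
force: [0.9, -0.5, -0.2]
grip_width: 0.192
grip_force: 59.4
```

```bash
python3 -m creep '[[[0,0,0,0,0,0],[0,0,0,0,0,0],[0,0,0,0,0,0],[0,0,0,0,0,0],[0,0,0.3,0,0,0],[0,0,1,0,0,0],[0,0,2,0,0,0],[0,0,3.5,0,0,0],[0,0,5,0,0,0]]]' 32; python3 -m creep '[[[-2,4.6,2,0,0,-17.7],[-2,4.6,2,0,0,-17.7],[-2,4.6,2,0,0,-17.7],[-2,4.6,2,0,0,-17.7],[-2,4.6,2,0,0,-17.7],[-2,4.6,2,0,0,-17.7],[-2,4.6,2,0,0,-17.7],[-2,4.6,2,0,0,-17.7],[-2,4.6,2,0,0,-17.7],[-2,4.6,2,0,0,-17.7],[-2,4.6,2,0,0,-17.7],[-2,4.6,2,0,0,-17.7],[-2,4.6,2,0,0,-17.7],[-2,4.6,2,0,0,-17.7],[-2,4.6,2,0,0,-17.7]]]' 60;python3 tools.py; python3 -c "
from h import *
cap('wrist','w10')"
```

```text
time_s: 23.43
eef_pos: [546.8, 233.2, 251.3]
ee_rot: [-0.001, 0.012, 1.0, -0.0]
force: [0.4, -0.0, 0.9]
grip_width: 0.377
grip_force: 0.0
time_s: 24.68
eef_pos: [497.2, 348.3, 300.1]
ee_rot: [0.0, 0.705, 0.709, 0.0]
force: [-0.1, -0.4, -0.6]
grip_width: 0.704
grip_force: 0.0
[497.20563995 348.27253718 300.01390323] 0.2638319343549184
dot []
steel [([256, 151, 46, 28, 893], [278.1, 162.7]), ([192, 154, 49, 52, 1729], [215.9, 178.6]), ([271, 182, 21, 20, 243], [281.4, 191.2])]
handle [([265, 78, 21, 74, 792], [275.2, 118.5]), ([195, 83, 26, 73, 869], [206.6, 122.5])]
```

View pics/w10.png

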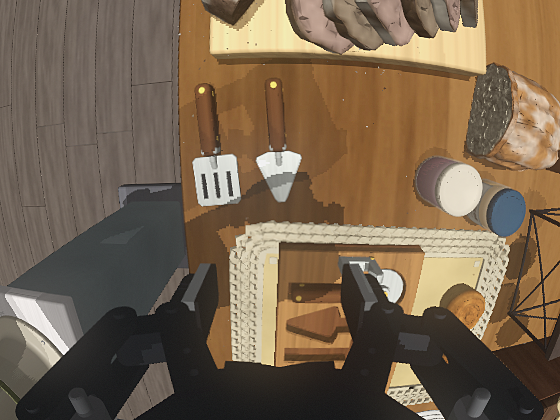

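```bash
python3 -m creep '[[[-0.15,2,0,0,0,1.09],[-0.15,3.32,-1,0,0,1.09],[-0.15,3.32,-2.5,0,0,1.09],[-0.15,3.32,-4,0,0,1.09],[-0.15,3.32,-5.5,0,0,1.09],[-0.15,3.32,-6.8,0,0,1.09],[-0.15,3.32,-7.6,0,0,1.09],[-0.15,3.32,-8.1,0,0,1.09],[-0.15,3.32,-8.4,0,0,1.09],[-0.15,3.32,-8.4,0,0,1.09],[-0.15,3.32,-8.4,0,0,1.09]]]' 60 && python3 -m creep '[[[0,0,0,0,0,0],[0,0,0,0,0,0],[0,0,0,0,0,0],[0,0,0,0,0,0],[0,0,0,0,0,0],[0,0,0,0,0,0],[0,0,0,0,0,0]]]' 0 60 && python3 -m creep '[[[0,0,0.5,0,0,0],[0,0,1.5,0,0,0],[0,0,3,0,0,0],[0,0,4.5,0,0,0],[0,0,6,0,0,0],[0,0,6.8,0,0,0],[0,0,6.8,0,0,0],[0,0,6.8,0,0,0]]]';  python3 -c "
from h import *
c=cap('wrist','w11');print(yaw());p=ctrl.sense()['eef_pos'];print(p)"
```

```text
time_s: 25.7
eef_pos: [494.0, 431.6, 90.9]
ee_rot: [0.0, 0.672, 0.741, 0.001]
force: [-0.1, 0.9, 0.8]
grip_width: 0.704
grip_force: 0.0
time_s: 26.28
eef_pos: [493.9, 431.5, 90.8]
ee_rot: [0.0, 0.672, 0.741, 0.001]
force: [-0.9, -1.1, 6.3]
grip_width: 0.188
grip_force: 59.2
time_s: 26.95
eef_pos: [493.5, 431.3, 260.8]
ee_rot: [0.0, 0.672, 0.741, 0.001]
force: [0.4, 0.2, -1.5]
grip_width: 0.196
grip_force: 58.5
(np.float64(5.583504473724857), array([-1.07387865e-03, -6.79223644e-04, -9.99999193e-01]))
[493.20631143 431.05708165 259.01934441]
```

```bash
python3 -m creep '[[[4.82,-9.91,0,0,0,-19.42],[4.82,-9.91,0,0,0,-19.42],[4.82,-9.91,0,0,0,-19.42],[4.82,-9.91,0,0,0,-19.42],[4.82,-9.91,0,0,0,-19.42],[4.82,-9.91,0,0,0,-19.42],[4.82,-9.91,0,0,0,-19.42],[4.82,-9.91,0,0,0,-19.42],[4.82,-9.91,0,0,0,-19.42],[4.82,-9.91,0,0,0,-19.42],[4.82,-9.91,0,0,0,-19.42],[4.82,-9.91,0,0,0,-19.42],[4.82,-9.91,0,0,0,-19.42],[4.82,-9.91,0,0,0,-19.42],[4.82,-9.91,0,0,0,-19.42],[4.82,-9.91,0,0,0,-19.42],[4.82,-9.91,0,0,0,-19.42],[4.82,-9.91,0,0,0,-19.42]]]';  python3 -c "
from h import *
c=cap('wrist','w12');print(yaw());p=ctrl.sense()['eef_pos'];print(p)"
```

```text
time_s: 28.5
eef_pos: [613.9, 183.5, 259.1]
ee_rot: [0.0, 1.0, -0.012, -0.0]
force: [0.7, 0.5, -2.7]
grip_width: 0.189
grip_force: 58.5
(np.float64(-91.4452923622151), array([-5.94211852e-04, -1.01668832e-04, -9.99999818e-01]))
[613.94929515 183.51356536 259.28201931]
```

View pics/w12.png

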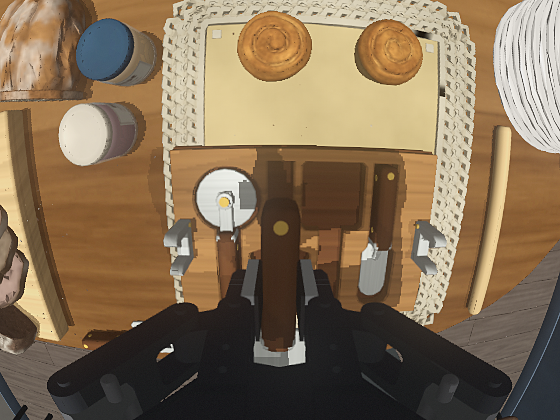

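```bash
python3 -m creep '[[[0,0,-1,0,0,0],[0,0,-2,0,0,0],[0,0,-3,0,0,0],[0,0,-4,0,0,0],[0,0,-4.4,0,0,0],[0,0,-4.6,0,0,0],[0,0,-4.75,0,0,0],[0,0,-4.75,0,0,0],[0,0,-4.75,0,0,0]]]' ; python3 -m creep '[[[0,0,-0.1,0,0,0],[0,0,-0.2,0,0,0],[0,0,-0.3,0,0,0],[0,0,-0.3,0,0,0],[0,0,-0.3,0,0,0]]]'; python3 -m creep '[[[0,0,-0.1,0,0,0],[0,0,-0.2,0,0,0],[0,0,-0.3,0,0,0],[0,0,-0.36,0,0,0],[0,0,-0.36,0,0,0]]]'
```

```text
time_s: 29.3
eef_pos: [614.5, 183.6, 142.2]
ee_rot: [-0.0, 1.0, -0.013, 0.001]
force: [-0.5, -0.2, -0.3]
grip_width: 0.191
grip_force: 58.5
time_s: 29.72
eef_pos: [614.0, 183.5, 133.3]
ee_rot: [0.0, 1.0, -0.013, -0.0]
force: [-0.8, -0.2, -1.8]
grip_width: 0.19
grip_force: 58.5
time_s: 30.13
eef_pos: [613.9, 183.5, 124.0]
ee_rot: [0.0, 1.0, -0.013, -0.0]
force: [0.2, -0.2, -0.9]
grip_width: 0.19
grip_force: 58.6
```

```bash
python3 -m creep '[[[0,0,0,0,0,0],[0,0,0,0,0,0],[0,0,0,0,0,0],[0,0,0,0,0,0],[0,0,0.3,0,0,0],[0,0,1,0,0,0],[0,0,2,0,0,0],[0,0,3.5,0,0,0],[0,0,5,0,0,0]]]' 32; python3 -m creep '[[[-4.56,6.62,2,0,0,18.3],[-4.56,6.62,2,0,0,18.3],[-4.56,6.62,2,0,0,18.3],[-4.56,6.62,2,0,0,18.3],[-4.56,6.62,2,0,0,18.3],[-4.56,6.62,2,0,0,18.3],[-4.56,6.62,2,0,0,18.3],[-4.56,6.62,2,0,0,18.3],[-4.56,6.62,2,0,0,18.3],[-4.56,6.62,2,0,0,18.3],[-4.56,6.62,2,0,0,18.3],[-4.56,6.62,2,0,0,18.3],[-4.56,6.62,2,0,0,18.3],[-4.56,6.62,2,0,0,18.3],[-4.56,6.62,2,0,0,18.3],[-4.56,6.62,2,0,0,18.3],[-4.56,6.62,2,0,0,18.3]]]' 60;python3 tools.py
```

```text
time_s: 30.88
eef_pos: [613.6, 183.5, 251.0]
ee_rot: [0.0, 1.0, -0.013, -0.001]
force: [-0.1, 0.2, -0.2]
grip_width: 0.375
grip_force: 0.0
time_s: 32.3
eef_pos: [500.0, 349.0, 299.6]
ee_rot: [0.0, 0.708, 0.706, 0.0]
force: [0.3, 0.3, 1.0]
grip_width: 0.7
grip_force: 0.0
[500.00356674 349.00634815 299.5258203 ] -0.10405691500966029
dot []
steel [([190, 155, 48, 53, 1725], [213.6, 179.8])]
handle [([192, 85, 26, 73, 912], [203.9, 123.2])]
```

```bash
python3 -m creep '[[[-1.5,1.5,0,0,0,0.92],[-3.29,3.15,-1,0,0,0.92],[-3.29,3.15,-2.5,0,0,0.92],[-3.29,3.15,-4,0,0,0.92],[-3.29,3.15,-5.5,0,0,0.92],[-3.29,3.15,-6.8,0,0,0.92],[-3.29,3.15,-7.6,0,0,0.92],[-3.29,3.15,-8.1,0,0,0.92],[-3.29,3.15,-8.4,0,0,0.92],[-3.29,3.15,-8.4,0,0,0.92],[-3.29,3.15,-8.4,0,0,0.92]]]' 60 && python3 -m creep '[[[0,0,0,0,0,0],[0,0,0,0,0,0],[0,0,0,0,0,0],[0,0,0,0,0,0],[0,0,0,0,0,0],[0,0,0,0,0,0],[0,0,0,0,0,0]]]' 0 60 && python3 -m creep '[[[0,0,0.5,0,0,0],[0,0,1.5,0,0,0],[0,0,3,0,0,0],[0,0,4.5,0,0,0],[0,0,6,0,0,0],[0,0,6.8,0,0,0],[0,0,6.8,0,0,0],[0,0,6.8,0,0,0]]]';  python3 -c "
from h import *
c=cap('wrist','w13');print(yaw());p=ctrl.sense()['eef_pos'];print(p)"
```

```text
time_s: 33.27
eef_pos: [418.4, 428.1, 90.7]
ee_rot: [0.0, 0.678, 0.735, 0.001]
force: [-0.8, 0.6, 0.5]
grip_width: 0.703
grip_force: 0.0
time_s: 33.85
eef_pos: [418.2, 428.0, 90.5]
ee_rot: [0.0, 0.678, 0.735, 0.001]
force: [-0.3, -0.8, 7.0]
grip_width: 0.191
grip_force: 59.9
time_s: 34.52
eef_pos: [417.7, 427.8, 260.5]
ee_rot: [0.0, 0.678, 0.735, 0.001]
force: [0.1, 0.4, -1.8]
grip_width: 0.187
grip_force: 59.0
(np.float64(4.585240725842751), array([-1.01335639e-03, -5.93287786e-04, -9.99999311e-01]))
[417.37313993 427.55956709 258.87070453]
```

```bash
python3 -m creep '[[[5.08,-11.62,0,0,0,16.78],[5.08,-11.62,0,0,0,16.78],[5.08,-11.62,0,0,0,16.78],[5.08,-11.62,0,0,0,16.78],[5.08,-11.62,0,0,0,16.78],[5.08,-11.62,0,0,0,16.78],[5.08,-11.62,0,0,0,16.78],[5.08,-11.62,0,0,0,16.78],[5.08,-11.62,0,0,0,16.78],[5.08,-11.62,0,0,0,16.78],[5.08,-11.62,0,0,0,16.78],[5.08,-11.62,0,0,0,16.78],[5.08,-11.62,0,0,0,16.78],[5.08,-11.62,0,0,0,16.78],[5.08,-11.62,0,0,0,16.78],[5.08,-11.62,0,0,0,16.78],[5.08,-11.62,0,0,0,16.78]]]' && python3 -m creep '[[[0,0,-1,0,0,0],[0,0,-2,0,0,0],[0,0,-3,0,0,0],[0,0,-4,0,0,0],[0,0,-4.4,0,0,0],[0,0,-4.4,0,0,0],[0,0,-4.4,0,0,0]]]'; python3 -c "
from h import *
c=cap('wrist','w14');print(yaw());p=ctrl.sense()['eef_pos'];print(p)"
```

```text
time_s: 35.98
eef_pos: [544.6, 137.3, 258.9]
ee_rot: [-0.001, 0.014, 1.0, -0.0]
force: [-0.9, 0.3, -1.7]
grip_width: 0.19
grip_force: 59.0
time_s: 36.57
eef_pos: [545.1, 137.3, 150.0]
ee_rot: [0.0, 0.013, 1.0, -0.0]
force: [0.4, -0.2, -1.8]
grip_width: 0.189
grip_force: 59.0
(np.float64(88.47414587566202), array([ 2.07204369e-03,  7.56808617e-05, -9.99997850e-01]))
[545.40312397 137.33671216 150.76866952]
```

```bash
python3 -m creep '[[[0,0,-0.15,0,0,0],[0,0,-0.35,0,0,0],[0,0,-0.5,0,0,0],[0,0,-0.65,0,0,0],[0,0,-0.65,0,0,0],[0,0,-0.65,0,0,0]]]'; python3 -m creep '[[[0,0,-0.1,0,0,0],[0,0,-0.2,0,0,0],[0,0,-0.3,0,0,0],[0,0,-0.36,0,0,0],[0,0,-0.36,0,0,0]]]'
```

```text
time_s: 37.12
eef_pos: [544.7, 137.3, 133.0]
ee_rot: [-0.0, 0.013, 1.0, -0.0]
force: [-1.0, 0.2, -1.3]
grip_width: 0.189
grip_force: 59.0
time_s: 37.53
eef_pos: [544.6, 137.3, 123.7]
ee_rot: [-0.0, 0.013, 1.0, -0.0]
force: [-0.3, 0.1, -1.4]
grip_width: 0.189
grip_force: 59.0
```

```bash
python3 -m creep '[[[0,0,0,0,0,0],[0,0,0,0,0,0],[0,0,0,0,0,0],[0,0,0,0,0,0],[0,0,0.3,0,0,0],[0,0,1,0,0,0],[0,0,2,0,0,0],[0,0,3.5,0,0,0],[0,0,5,0,0,0]]]' 32; python3 -m creep '[[[1.26,-1,2.2,0,0,-18],[1.26,-1,2.2,0,0,-18],[1.26,-1,2.2,0,0,-18],[1.26,-1,2.2,0,0,-18],[1.26,-1,2.2,0,0,-18],[1.26,-1,2.2,0,0,-18],[1.26,-1,2.2,0,0,-18],[1.26,-1,2.2,0,0,-18],[1.26,-1,2.2,0,0,-18],[1.26,-1,2.2,0,0,-18],[1.26,-1,2.2,0,0,-18],[1.26,-1,2.2,0,0,-18],[1.26,-1,2.2,0,0,-18],[1.26,-1,2.2,0,0,-18],[1.26,-1,2.2,0,0,-18],[1.26,-1,2.2,0,0,-18]]]' 42; python3 - <<'E'
from h import *
c=cap("wrist","w15");hsv=cv2.cvtColor(c["image"],cv2.COLOR_RGB2HSV);H,S,V=cv2.split(hsv)
print(ctrl.sense()["eef_pos"],yaw()[0])
th=np.radians(-1.5);R=np.array([[np.cos(th),-np.sin(th)],[np.sin(th),np.cos(th)]]);T=lambda q,z:((cast(c,q,z)[0]-[579.4,160.2])@R).round(1).tolist()
roi=np.zeros_like(V,bool);roi[25:268,190:372]=1
def comps(m,amin,z):
    n,l,s,ce=cv2.connectedComponentsWithStats(m.astype(np.uint8))
    for k in range(1,n):
        if s[k][4]>=amin:
            ys,xs=np.nonzero(l==k);L=T((xs.min(),ys[xs==xs.min()].mean()),z);Rr=T((xs.max()+1,ys[xs==xs.max()].mean()),z)
            print(s[k].tolist(),"c",T(ce[k],z),"left",L,"right",Rr)
print("yellow");comps(roi&(H>20)&(H<35)&(S>150)&(V>120),2,61)
print("steel");comps(roi&(S<50)&(V>110),60,37)
print("handle");comps(roi&(S>150)&(V<100)&(H<13),150,61)
E
```

```text
time_s: 38.28
eef_pos: [544.3, 137.3, 250.8]
ee_rot: [-0.001, 0.013, 1.0, -0.0]
force: [0.3, -0.4, 0.7]
grip_width: 0.372
grip_force: 0.0
time_s: 39.62
eef_pos: [576.2, 112.3, 304.5]
ee_rot: [0.0, 0.716, 0.699, 0.0]
force: [-0.3, -0.3, 0.7]
grip_width: 0.49
grip_force: 0.0
[576.23615411 112.26710617 304.37818024] -1.4097932203880803
yellow
[297, 40, 3, 2, 6] c [15.0, 104.7] left [14.1, 104.7] right [16.9, 104.8]
[317, 76, 2, 2, 2] c [33.6, 69.2] left [33.1, 69.7] right [35.0, 68.8]
[342, 218, 4, 3, 5] c [63.6, -72.1] left [61.9, -72.1] right [66.1, -72.1]
[340, 221, 2, 1, 2] c [60.5, -74.2] left [60.0, -74.2] right [62.1, -74.2]
steel
[190, 25, 43, 16, 143] c [-82.7, 125.3] left [-96.0, 122.3] right [-50.3, 127.8]
[247, 25, 21, 7, 75] c [-22.1, 125.5] left [-35.8, 127.2] right [-14.2, 124.4]
[270, 25, 35, 14, 330] c [2.2, 120.8] left [-12.2, 119.9] right [23.6, 123.7]
[339, 25, 33, 35, 286] c [84.9, 117.7] left [58.9, 126.8] right [94.2, 114.3]
[190, 49, 8, 20, 60] c [-92.4, 97.4] left [-95.5, 92.1] right [-86.9, 101.0]
[291, 49, 56, 53, 2232] c [37.4, 73.9] left [9.3, 74.4] right [67.1, 73.7]
[215, 97, 57, 49, 1808] c [-34.5, 26.0] left [-69.1, 26.4] right [-9.9, 29.9]
[290, 143, 57, 50, 2243] c [38.6, -22.5] left [8.9, -27.0] right [69.1, -16.0]
[190, 161, 3, 47, 76] c [-98.8, -45.5] left [-99.0, -40.3] right [-97.2, -64.5]
[218, 200, 55, 25, 1237] c [-39.1, -71.9] left [-69.2, -71.3] right [-9.0, -67.5]
[190, 220, 30, 48, 347] c [-97.0, -118.8] left [-104.3, -107.9] right [-70.6, -132.1]
[268, 251, 22, 17, 274] c [-3.6, -126.8] left [-15.0, -133.8] right [10.0, -120.6]
[220, 259, 40, 9, 170] c [-44.2, -131.6] left [-70.3, -128.2] right [-24.1, -128.8]
[299, 260, 73, 8, 360] c [63.3, -132.4] left [20.4, -128.7] right [106.9, -132.6]
handle
```

```bash
python3 -m creep '[[[-0.27,-7.49,0,0,0,-17.8],[-0.27,-7.49,0,0,0,-17.8],[-0.27,-7.49,0,0,0,-17.8],[-0.27,-7.49,0,0,0,-17.8],[-0.27,-7.49,0,0,0,-17.8],[-0.27,-7.49,0,0,0,-17.8],[-0.27,-7.49,0,0,0,-17.8],[-0.27,-7.49,0,0,0,-17.8],[-0.27,-7.49,0,0,0,-17.8],[-0.27,-7.49,0,0,0,-17.8],[-0.27,-7.49,0,0,0,-17.8],[-0.27,-7.49,0,0,0,-17.8],[-0.27,-7.49,0,0,0,-17.8],[-0.27,-7.49,0,0,0,-17.8],[-0.27,-7.49,0,0,0,-17.8],[-0.27,-7.49,0,0,0,-17.8]]]' 50; python3 - <<'E'
from h import *
c=cap("wrist","w16");hsv=cv2.cvtColor(c["image"],cv2.COLOR_RGB2HSV)
print(ctrl.sense()["eef_pos"],yaw()[0])
pa=proj(c,[[691,-76,10],[569,-75,10],[446,-73,10]]);print(pa)
for t in (0.1,0.3,0.5,0.7):
    q=pa[0]*(1-t)+pa[2]*t; e=seg(c,(q[0]-30,q[1]),(q[0]+30,q[1])); print(q.round(),e)
print("ends",seg(c,pa[0]+[0,20],pa[0]-[0,20]))
for r in range(int(pa[0][1])-12,int(pa[0][1])+14,3): print(r,hsv[r,int(pa[0][0])])
E
```

```text
time_s: 41.0
eef_pos: [569.5, -75.0, 304.2]
ee_rot: [-0.0, 1.0, -0.003, 0.0]
force: [-1.0, -0.1, -0.4]
grip_width: 0.586
grip_force: 0.0
[569.50500102 -74.97359292 304.17155301] -90.40631975985639
[[279.54202586  77.22741962]
 [279.31684529 185.05160283]
 [278.32227458 281.07117398]]
[279.  98.] [([271.4, 97.6], 35), ([287.4, 97.6], -27)]
[279. 138.] [([271.5, 138.4], 30), ([275.4, 138.4], -27), ([288.4, 138.4], -19)]
[279. 179.] [([255.6, 179.1], -16), ([271.5, 179.1], 16), ([288.4, 179.1], -18)]
[279. 220.] [([255.6, 219.9], -10), ([271.3, 219.9], 20), ([271.6, 219.9], 20), ([277.0, 219.9], 31), ([287.3, 219.9], -33), ([289.7, 219.9], 12)]
ends [([279.5, 76.7], -43), ([279.5, 76.5], -43), ([279.5, 76.3], -43), ([279.5, 65.7], 37), ([279.5, 65.3], 37)]
65 [ 15   8 189]
68 [ 14 138 135]
71 [ 15 137 143]
74 [ 15 137 141]
77 [ 20  93 221]
80 [ 23  82 228]
83 [ 24  78 228]
86 [ 23  78 227]
89 [ 24  78 228]
```

```bash
python3 -m creep '[[[0,0,-1.5,0,0,0],[0,0,-3,0,0,0],[0,0,-4.5,0,0,0],[0,0,-6,0,0,0],[0,0,-7.5,0,0,0],[0,0,-8.4,0,0,0],[0,0,-8.8,0,0,0],[0,0,-9.1,0,0,0],[0,0,-9.1,0,0,0],[0,0,-9.1,0,0,0]]]' 50 && python3 -m creep '[[[0,0,0,0,0,0],[0,0,0,0,0,0],[0,0,0,0,0,0],[0,0,0,0,0,0],[0,0,0,0,0,0],[0,0,0,0,0,0],[0,0,0,0,0,0]]]' 0 100
```

```text
time_s: 41.88
eef_pos: [570.2, -75.2, 77.9]
ee_rot: [0.0, 1.0, -0.004, 0.001]
force: [0.5, -0.4, 1.0]
grip_width: 0.583
grip_force: 0.0
time_s: 42.47
eef_pos: [570.1, -75.1, 78.3]
ee_rot: [0.0, 1.0, -0.004, 0.001]
force: [-2.2, 0.5, 8.2]
grip_width: 0.188
grip_force: 97.8
```

```bash
python3 -m creep '[[[0,0,0.5,0,0,0],[0,0,2,0,0,0],[0,0,3.5,0,0,0],[0,0,5,0,0,0],[0,0,6.5,0,0,0],[0,0,6.9,0,0,0],[0,0,6.9,0,0,0]]]' && python3 -m creep '[[[0.38,9.42,0,0,0,17.79],[0.38,9.42,0,0,0,17.79],[0.38,9.42,0,0,0,17.79],[0.38,9.42,0,0,0,17.79],[0.38,9.42,0,0,0,17.79],[0.38,9.42,0,0,0,17.79],[0.38,9.42,0,0,0,17.79],[0.38,9.42,0,0,0,17.79],[0.38,9.42,0,0,0,17.79],[0.38,9.42,0,0,0,17.79],[0.38,9.42,0,0,0,17.79],[0.38,9.42,0,0,0,17.79],[0.38,9.42,0,0,0,17.79],[0.38,9.42,0,0,0,17.79],[0.38,9.42,0,0,0,17.79],[0.38,9.42,0,0,0,17.79]]]'; python3 - <<'E'
from h import *
c=cap("wrist","w17");p=ctrl.sense()["eef_pos"];print(p,yaw()[0])
# pin axis in hand, pixel columns
for r in (30,80,150,250):
    print(r,[(e[0][0],e[1],(cast(c,e[0],p[2]-68.1)[0]).round(1).tolist()) for e in seg(c,(240,r),(320,r))])
print([(e,cast(c,e[0],p[2]-68.1)[0].round(1)) for e in seg(c,(279,40),(279,0))])
E
```

```text
time_s: 43.05
eef_pos: [570.2, -75.1, 253.2]
ee_rot: [0.001, 1.0, -0.004, 0.003]
force: [0.1, 0.7, -1.5]
grip_width: 0.185
grip_force: 98.1
time_s: 44.38
eef_pos: [578.8, 160.5, 248.3]
ee_rot: [-0.001, 0.717, 0.697, -0.001]
force: [0.7, -0.2, -1.6]
grip_width: 0.187
grip_force: 98.0
[578.84999905 160.51355699 248.54817281] -1.6517564458223668
30 [(255.7, 26, [571.6, 274.5]), (299.5, -22, [589.9, 274.0]), (299.9, -22, [590.0, 274.0]), (300.3, -22, [590.2, 274.0])]
80 [(253.7, -14, [570.2, 252.4]), (255.7, 13, [571.0, 252.4]), (301.5, -18, [590.0, 251.8]), (305.5, 30, [591.7, 251.8])]
150 [(244.4, -12, [565.2, 222.8]), (246.4, 10, [566.0, 222.8]), (252.5, 58, [568.6, 222.7]), (254.5, -54, [569.5, 222.6]), (300.3, -17, [588.8, 222.0]), (307.5, 39, [591.9, 222.0])]
250 [(245.6, -30, [563.1, 177.2]), (300.7, 28, [588.5, 176.5])]
[(([279.0, 31.8], 10), array([581.3, 273.3])), (([279.0, 31.6], 10), array([581.3, 273.4])), (([279.0, 31.4], 10), array([581.3, 273.5])), (([279.0, 7.6], -47), array([581.6, 284.6])), (([279.0, 7.2], -47), array([581.6, 284.8]))]
```

```bash
python3 -m creep '[[[0.02,0,-1,0,0,0],[0.02,0,-2,0,0,0],[0.02,0,-2.8,0,0,0],[0.02,0,-2.8,0,0,0],[0.02,0,-2.8,0,0,0],[0.02,0,-2.8,0,0,0]]]' && python3 -m creep '[[[0,0,-0.2,0,0,0],[0,0,-0.4,0,0,0],[0,0,-0.6,0,0,0],[0,0,-0.8,0,0,0],[0,0,-0.8,0,0,0]]]'&& python3 -m creep '[[[0,0,-0.1,0,0,0],[0,0,-0.2,0,0,0],[0,0,-0.3,0,0,0],[0,0,-0.4,0,0,0],[0,0,-0.4,0,0,0]]]'
```

```text
time_s: 44.93
eef_pos: [580.1, 160.6, 180.6]
ee_rot: [0.001, 0.717, 0.697, 0.001]
force: [0.4, -0.9, -0.1]
grip_width: 0.189
grip_force: 98.1
time_s: 45.35
eef_pos: [578.9, 160.7, 158.8]
ee_rot: [-0.001, 0.717, 0.697, -0.001]
force: [-5.5, 0.8, 2.2]
grip_width: 0.191
grip_force: 98.8
time_s: 45.77
eef_pos: [578.6, 160.6, 148.1]
ee_rot: [-0.001, 0.717, 0.697, -0.001]
force: [-3.4, -0.5, -2.8]
grip_width: 0.189
grip_force: 98.0
```

```bash
python3 -m creep '[[[0,0,-0.1,0,0,0],[0,0,-0.2,0,0,0],[0,0,-0.26,0,0,0],[0,0,-0.26,0,0,0],[0,0,-0.26,0,0,0]]]'; python3 -m creep '[[[0,0,-0.04,0,0,0],[0,0,-0.06,0,0,0],[0,0,-0.06,0,0,0]]]'
```

```text
time_s: 46.18
eef_pos: [579.5, 160.5, 142.3]
ee_rot: [-0.0, 0.717, 0.697, -0.0]
force: [-1.2, 0.6, -4.3]
grip_width: 0.187
grip_force: 98.0
time_s: 46.43
eef_pos: [579.6, 160.5, 141.4]
ee_rot: [0.0, 0.717, 0.697, 0.0]
force: [-3.6, 0.9, 0.7]
grip_width: 0.188
grip_force: 98.4
```

```bash
python3 -m creep '[[[0,0,0,0,0,0],[0,0,0,0,0,0],[0,0,0,0,0,0],[0,0,0,0,0,0],[0,0,0.3,0,0,0],[0,0,1,0,0,0],[0,0,2.5,0,0,0],[0,0,4,0,0,0],[-0.14,-1.94,6.5,0,0,0],[-0.14,-1.94,6.5,0,0,0],[-0.14,-1.94,6.5,0,0,0],[-0.14,-1.94,6.5,0,0,0],[-0.14,-1.94,6.5,0,0,0],[-0.14,-1.94,6.5,0,0,0]]]' 45; python3 - <<'E'
from h import *
c=cap("wrist","w18");print(ctrl.sense()["eef_pos"],yaw()[0])
old=cv2.imread("pics/w1.png")[...,::-1]; o=dict(c);o["image"]=np.ascontiguousarray(old)
for r in (38,60,95,190,235,262):
    print(r,"new",seg(c,(250,r),(312,r)),"old",seg(o,(250,r),(312,r)))
for n,k in(("new",c),("old",o)): print(n,seg(k,(283,35),(283,5)),seg(k,(283,255),(283,290)))
E
```

```text
time_s: 47.6
eef_pos: [575.7, 112.6, 302.4]
ee_rot: [-0.001, 0.716, 0.698, -0.001]
force: [0.7, -0.5, -0.1]
grip_width: 0.526
grip_force: 0.0
[575.75331584 112.66198195 302.39500413] -1.5142003067921797
38 new [([261.5, 38.0], -31), ([272.4, 38.0], 22), ([292.4, 38.0], -31), ([292.7, 38.0], -31), ([303.6, 38.0], 34)] old [([260.6, 38.0], -34), ([271.5, 38.0], 22), ([291.4, 38.0], -27), ([302.3, 38.0], 40), ([302.7, 38.0], 40)]
60 new [([270.6, 60.0], -15), ([273.4, 60.0], 13), ([273.7, 60.0], 13), ([292.4, 60.0], -33), ([292.7, 60.0], -33), ([297.0, 60.0], 60)] old [([269.3, 60.0], -16), ([269.6, 60.0], -16), ([271.5, 60.0], 14), ([274.6, 60.0], 9), ([291.4, 60.0], -34), ([296.4, 60.0], 12)]
95 new [([260.6, 95.0], -9), ([268.4, 95.0], 35), ([268.7, 95.0], 35), ([270.6, 95.0], -14), ([272.4, 95.0], 15), ([291.4, 95.0], -21), ([293.6, 95.0], 14), ([295.5, 95.0], -19), ([298.6, 95.0], -9), ([302.3, 95.0], 41), ([302.7, 95.0], 41)] old [([256.5, 95.0], -12), ([261.5, 95.0], -10), ([267.4, 95.0], 31), ([269.6, 95.0], -17), ([271.5, 95.0], 18), ([290.5, 95.0], -26), ([292.4, 95.0], 19), (
[... 334 characters left out ...]
289.6, 235.0], -12)] old [([271.5, 235.0], 10), ([289.6, 235.0], -13)]
262 new [([260.6, 262.0], -66), ([269.3, 262.0], 11), ([269.6, 262.0], 11), ([286.8, 262.0], -14), ([300.5, 262.0], 64)] old [([260.6, 262.0], -60), ([268.4, 262.0], -10), ([268.7, 262.0], -10), ([271.5, 262.0], 13), ([285.5, 262.0], -11), ([285.8, 262.0], -11), ([300.5, 262.0], 64)]
new [([283.0, 17.8], -53), ([283.0, 17.7], -53), ([283.0, 17.2], -53), ([283.0, 16.2], -42)] [([283.0, 271.5], 47), ([283.0, 280.5], -15), ([283.0, 283.8], 10)]
old [([283.0, 19.8], -31), ([283.0, 18.7], -61), ([283.0, 18.6], -61), ([283.0, 17.2], -26)] [([283.0, 271.5], 42), ([283.0, 279.6], -12), ([283.0, 282.4], 10), ([283.0, 289.5], -10)]
```

```bash
python3 -m creep '[[[0.15,1.92,-1,0,0,0],[0.15,1.92,-2.5,0,0,0],[0.15,1.92,-4,0,0,0],[0.15,1.92,-5,0,0,0],[0.15,1.92,-5.6,0,0,0],[0.15,1.92,-5.6,0,0,0],[0.15,1.92,-5.6,0,0,0],[0.15,1.92,-5.6,0,0,0]]]' 0 && python3 -m creep '[[[0,0,-0.06,0,0,0],[0,0,-0.12,0,0,0],[0,0,-0.16,0,0,0],[0,0,-0.16,0,0,0],[0,0,-0.16,0,0,0]]]'
```

```text
time_s: 48.32
eef_pos: [580.2, 160.3, 164.7]
ee_rot: [0.001, 0.717, 0.697, 0.001]
force: [0.2, -1.1, 2.0]
grip_width: 0.001
grip_force: 0.0
time_s: 48.73
eef_pos: [579.8, 160.0, 159.9]
ee_rot: [0.0, 0.717, 0.697, 0.0]
force: [-0.1, -0.4, 0.5]
grip_width: -0.001
grip_force: 0.0
```

```bash
python3 -m creep '[[[0,0,-0.06,0,0,0],[0,0,-0.12,0,0,0],[0,0,-0.12,0,0,0]]]'; python3 -m creep '[[[0,0,-0.04,0,0,0],[0,0,-0.08,0,0,0],[0,0,-0.08,0,0,0]]]'
```

```text
time_s: 48.98
eef_pos: [579.6, 160.0, 156.3]
ee_rot: [-0.0, 0.717, 0.697, -0.0]
force: [0.5, -0.1, -0.2]
grip_width: 0.002
grip_force: 0.0
time_s: 49.23
eef_pos: [580.0, 160.0, 155.0]
ee_rot: [0.0, 0.717, 0.697, 0.0]
force: [-0.9, 0.4, 2.5]
grip_width: 0.002
grip_force: 0.8
```

```bash
python3 -m creep '[[[0,0,0.3,0,0,0],[0,0,1.5,0,0,0],[0,0,3,0,0,0],[0,0,4.5,0,0,0],[0,0,6,0,0,0],[0,0,6,0,0,0],[0,0,6,0,0,0],[0,0,6,0,0,0],[0,0,6,0,0,0]]]' && python3 -c "
from rig import ctrl
print(ctrl.finish_job())"
```

```text
time_s: 49.98
eef_pos: [579.4, 160.0, 303.3]
ee_rot: [-0.001, 0.717, 0.697, -0.001]
force: [0.0, 1.1, 0.1]
grip_width: 0.004
grip_force: 0.0
the job is handed in; nothing more can be done
None
```

The job is handed in (no verdict was returned): camera and contact checks put all four tools in their own pockets and the pin back at its seat with both jaws shut, at about 50 s on the robot's clock.

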